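# Sort out the mixed-up canister lids

## Task

The lids of the three storage canisters have been mixed up: put each lid back on the canister of its own colour, pushed fully home. A lid that has to wait goes upright on the empty cork mat, never on the bare worktop; let none fall, leave the canisters standing where they are, and do not disturb the things lying among them.

Things in the scene. Friction and masses are not known exactly. Their poses are not given: they have to be found in the camera images.
- lid_red: lid, dark red flange, pale wooden knob, 130 g, round about z; starts home on the blue canister. Origin: centre of its underside, z up. Above the origin: pale tapered stopper 0-20 mm (32 mm across below, 49 mm from 16 mm up), flange 69 mm across 20-27 mm, knob to 59 mm (waist 15 mm across; 26 mm at 49 mm, grip there from above, any yaw, tips just over the flange). Fits all canisters.
- lid_blue: lid, blue flange, pale wooden knob, 130 g, round about z; starts home on the mustard yellow canister. Origin: centre of its underside, z up. Above the origin: pale tapered stopper 0-20 mm (32 mm across below, 49 mm from 16 mm up), flange 69 mm across 20-27 mm, knob to 59 mm (waist 15 mm across; 26 mm at 49 mm, grip there from above, any yaw, tips just over the flange). Fits all canisters.
- lid_yellow: lid, mustard yellow flange, pale wooden knob, 130 g, round about z; starts home on the dark red canister. Origin: centre of its underside, z up. Above the origin: pale tapered stopper 0-20 mm (32 mm across below, 49 mm from 16 mm up), flange 69 mm across 20-27 mm, knob to 59 mm (waist 15 mm across; 26 mm at 49 mm, grip there from above, any yaw, tips just over the flange). Fits all canisters.
- canister_red: dark red stoneware canister, the shortest: round, 80 mm high, belly 94 mm, sloping shoulder, neck 67 mm, mouth 57 mm across, 0.8 kg, loose. Origin: centre of its underside, z up. A lid is home when its flange is on the rim: lid origin on the axis, 60 mm above this origin. The tapered stopper centres itself when let down up to about 8 mm off.
- canister_blue: blue stoneware canister, the middle one: round, 92 mm high, belly 94 mm, sloping shoulder, neck 67 mm, mouth 57 mm across, 0.8 kg, loose. Origin: centre of its underside, z up. A lid is home when its flange is on the rim: lid origin on the axis, 72 mm above this origin. The tapered stopper centres itself when let down up to about 8 mm off.
- canister_yellow: mustard yellow stoneware canister, the tallest: round, 104 mm high, belly 94 mm, sloping shoulder, neck 67 mm, mouth 57 mm across, 0.8 kg, loose. Origin: centre of its underside, z up. A lid is home when its flange is on the rim: lid origin on the axis, 84 mm above this origin. The tapered stopper centres itself when let down up to about 8 mm off.
- cork_mat: round cork pot mat, 110 mm across, 10 mm thick, fixed, empty at the start; a lid stands on it upright on the flat end of its stopper. Origin: centre of its underside. Canisters and mat form a rough row along y, centres over 150 mm apart; only flat things (under 20 mm) lie between.
- candle: bystander: tea light in a metal cup, 38 mm across, 15 mm high, standing among the canisters. Origin: centre of its underside.
- matchbox: bystander: red matchbox, 36x53x14 mm, lying among the canisters. Origin: centre of its underside, long side along y.
- fork: bystander: steel fork, 193x26x15 mm, lying among the canisters along x of its own frame. Origin: centre of its underside.
There are look-alikes about, which are no part of the job. Leave any pink or turquoise look-alike of the lid_red alone.

How it is judged (in metres and radians):
On the way:
1. one of the lids has been set down upright on the cork mat and let go (((horizontal distance between lid_red and cork_mat below 0.045 m and z of lid_red in the frame of cork_mat between 0.006 and 0.014 m and angle between lid_red's own z axis and vertical below 0.1 rad and contact force between lid_red and the fingers below 0.1 N and linear speed of lid_red below 0.02 m/s) or (horizontal distance between lid_blue and cork_mat below 0.045 m and z of lid_blue in the frame of cork_mat between 0.006 and 0.014 m and angle between lid_blue's own z axis and vertical below 0.1 rad and contact force between lid_blue and the fingers below 0.1 N and linear speed of lid_blue below 0.02 m/s) or (horizontal distance between lid_yellow and cork_mat below 0.045 m and z of lid_yellow in the frame of cork_mat between 0.006 and 0.014 m and angle between lid_yellow's own z axis and vertical below 0.1 rad and contact force between lid_yellow and the fingers below 0.1 N and linear speed of lid_yellow below 0.02 m/s))), for 0.2 s.
At the end, for the whole second after the job is handed in: Every lid is on the canister of its own colour, centred within 7 mm, its flange down on the rim within 3 mm, level within 4 degrees and at rest; every canister stands upright within 30 mm of where it was (horizontal distance between lid_red and canister_red below 0.007 m and z of lid_red in the frame of canister_red between 0.057 and 0.063 m and angle between each of lid_red, lid_blue, lid_yellow, canister_red, canister_blue, canister_yellow's own z axis and vertical below 0.07 rad and linear speed of each of lid_red, lid_blue, lid_yellow, canister_red, canister_blue, canister_yellow below 0.02 m/s and horizontal distance between lid_blue and canister_blue below 0.007 m and z of lid_blue in the frame of canister_blue between 0.069 and 0.075 m and horizontal distance between lid_yellow and canister_yellow below 0.007 m and z of lid_yellow in the frame of canister_yellow between 0.081 and 0.087 m and distance of each of canister_red, canister_blue, canister_yellow from where it was at the start of the episode below 0.03 m); the robot touches nothing.
It fails at once if a lid is set on the bare worktop or tipped over (height (world z) of any of lid_red, lid_blue, lid_yellow below 0.005 m or angle between any of lid_red, lid_blue, lid_yellow's own z axis and vertical above 0.8 rad).
It fails at once if a lid is let fall from more than about 2 cm ((contact force between lid_red and the fingers below 0.05 N and linear speed of lid_red above 0.65 m/s) or (contact force between lid_blue and the fingers below 0.05 N and linear speed of lid_blue above 0.65 m/s) or (contact force between lid_yellow and the fingers below 0.05 N and linear speed of lid_yellow above 0.65 m/s)).
It fails at once if a canister is tipped by more than 15 degrees or pushed more than 40 mm (angle between any of canister_red, canister_blue, canister_yellow's own z axis and vertical above 0.26 rad or distance of any of canister_red, canister_blue, canister_yellow from where it was at the start of the episode above 0.04 m).
It fails at once if the tea light, the matchbox or the fork is moved by more than 20 mm (distance of any of candle, matchbox, fork from where it was at the start of the episode above 0.02 m).
It also fails if it takes over 90 s, if anything falls off the work surface, if the arm or the gripper's body presses on something with over 40 N, if the wrist force passes 120 N, or if a joint passes its speed limit or range.

## Robot

A 7-joint arm with a two-finger parallel gripper is mounted at the origin on a cart in front of the work surface, level with it; the furniture and walls round the work are solid. World frame = base frame: x ahead of the robot, y to its left, z up, the work surface at z = 0. Lengths are in mm, angles in rad, forces in N, time in s.
With the tool pointing down it reaches from about 400 to 850 mm from the base axis. Payload 4.4 kg.
Tool frame: the origin (TCP) lies midway between the tips of the shut fingers; the grasp point (between the pads) lies 19 mm behind it; z points along the fingers, y is the line along which they close (so a half turn about z gives the same grasp; the last joint's range is limited). The gripper opens to 94 mm and grips with 3 to 60 N. Pads are 16 mm wide; open, the fingers measure 119 mm over their backs; the gripper's body (75 mm by 177 mm) begins 78 mm behind the grasp point.
Start: joints at [1.227, 0.628, 0.038, 1.517, -0.027, 0.996, -0.02], TCP at [178.285, -625.086, 205.478] pointing down, gripper open.
Joint ranges: [-3.06, 3.06], [-0.37, 2.12], [-1.25, 1.32], [0.18, 2.47], [-1.1, 4.24], [0.23, 1.98], [-2.94, 2.94]. Speed limits (rad/s): [2.57, 2.57, 3.14, 3.14, 3.14, 3.14, 3.14].

## Interface

Orientations are given as a unit quaternion [w, x, y, z].
In Python, from plant import get_state, snapshot, ticket, search_frame, silhouettes, pinpoint gives the robot as it stands.
- The arm moves only by the tool servo_tool, never from a script. Its argument "moves" is a list of rows, each an object of numbers: "dx", "dy", "dz": the shift along the tool's x, y, z in cm; "turn": the turn about the tool's z in rad. A call has 1 to 12 rows; each row shifts and turns the commanded pose from where the row before left it, along the tool's axes as they then stand; what a row does not reach is not made up. A row lasts 1/10 s, in which the tool goes at most 50 mm and 8.59 degrees, less where a joint would pass 70% of its speed; a pose out of reach is approached as far as the arm can. A call with a gripper value outside its range is refused whole. "claw" is the finger opening in cm, from 0 to 9.4, set as the call begins (left out, the last holds). The fingers move at their own pace and stop on an object; "newtons" is the grip in N (left out, the last holds). Time passes only in rows, so rows that do not move let the fingers close. It gives the time, the measured TCP pose, the force, the opening and the grip force at its end, in the units of the state.
- get_state(): the state, without advancing time (a new reading comes with each control period).
- snapshot(name): name is "scene" or "top" or "wrist"; returns a dict with "color" (480x640x3 uint8, red, green, blue), "vertical_fov" (degrees; the focal length in pixels is half the picture's height over the tangent of half this angle, whatever the lens; pixels are square), "cx", "cy" (the principal point, pixels), "rvec" (rotation vector, rad) and "tvec" (3), from world to camera coordinates, as OpenCV has them. Camera axes: x right, y down, z forward; pixel columns grow to the right and rows downward; lengths in mm; the calibration is good to about 2 mm. A picture is of the moment at which its call begins. There is no depth.
- ticket.job_done(): hands the job in; it is judged then, once.
Trained networks look in a picture, given as the dict that the camera call returned (one of the last four; its "shot" number tells which), for a name from the list of things; names that differ only in an ending like _2 or _b are one class to them, and where a whole thing is asked for, a point or a joint stands for the part that bears it (a point fixed in the world has none). Each returns a list of dicts, best first, with "score" (0 to 1); they miss things now and then, are a little off and sometimes report something else, mostly with a low value. They report only what shows in the picture. A call takes as long as a camera call. They do not tell look-alikes from the thing itself.
- search_frame(thing, picture): "location" ([x, y, z] in mm, in world coordinates, good to about 4 mm: the middle of the surface that is visible of it).
- silhouettes(thing, picture): "region" (480x640 bool, what is visible of it).
- pinpoint(thing, picture): "location" ([x, y, z] in mm, in world coordinates, good to about 4 mm: a listed point, or the origin of a listed thing).
The state is a dict: "clock": time; "joint_positions": joint angles; "qvel": joint speeds; "effort": joint torques, N m; "tool_pos": TCP position; "tool_rot": TCP orientation; "force": force on the tool from outside, world axes, zero at the start; "ft_torque": the same for the moment, N m; "finger_gap": finger opening in mm; "finger_force": force on a finger pad.
Only numpy, scipy, OpenCV 4.12 (cv2) and the standard library are available. Lean on these libraries where they do the work, as an engineer would, in place of code of your own. Each camera call takes 0.05 s, during which the arm holds its last target. There are 200 camera calls.

## Working session

There is one attempt and no reset: what is moved stays moved. The work goes in short steps, Python scripts to look and compute and a tool call to move; the robot and the scene stay as the last step left them, time stands still between calls to the robot, and variables do not carry over. Pictures are saved under pics/ and viewed, at most 14 in all, crops included, and the job is handed in when it is done.

Besides the shell and the picture viewer there is one more tool, called as name(argument=value, ...), one argument or row to a line, values as JSON. servo_tool: Moves the arm, as the interface text tells. Its arguments: {"type":"object","properties":{"moves":{"type":"array"},"claw":{"type":"number"},"newtons":{"type":"number"}},"required":["moves"]}

```bash
mkdir -p pics
cat > h.py <<'E'
import numpy as np, cv2
from plant import *
def save(p,n): cv2.imwrite(f'pics/{n}.png', cv2.cvtColor(p['color'],cv2.COLOR_RGB2BGR))
def px(p,X):
    f=240/np.tan(np.radians(p['vertical_fov'])/2)
    K=np.array([[f,0,p['cx']],[0,f,p['cy']],[0,0,1.]])
    return cv2.projectPoints(np.array([X],float),np.array(p['rvec'],float),np.array(p['tvec'],float),K,None)[0].ravel()
def ray(p,u,v,z):
    f=240/np.tan(np.radians(p['vertical_fov'])/2)
    R=cv2.Rodrigues(np.array(p['rvec'],float))[0];t=np.array(p['tvec'],float).ravel()
    C=-R.T@t;d=R.T@np.array([(u-p['cx'])/f,(v-p['cy'])/f,1]);return C+d*(z-C[2])/d[2]
E
python3 - <<'E'
from h import *
s=get_state();print({k:np.round(v,3).tolist() for k,v in s.items()})
for n in ['scene','top']:
    p=snapshot(n);save(p,n+'0');print(n,p['vertical_fov'],np.round(p['tvec']))
    for t in ['lid_red','lid_blue','lid_yellow','canister_red','canister_blue','canister_yellow','cork_mat','candle','matchbox','fork']:
        for r in pinpoint(t,p)[:5]: print(t,round(r['score'],2),np.round(r['location']).tolist(),np.round(px(p,r['location'])).tolist())
E
```

```text
{'clock': 0.0, 'joint_positions': [1.227, 0.629, 0.038, 1.518, -0.027, 0.996, -0.02], 'qvel': [-0.001, 0.001, -0.0, -0.001, 0.001, -0.0, -0.0], 'effort': [0.0, -54.972, 1.144, -18.663, -0.052, 0.024, 0.0], 'tool_pos': [178.1, -624.448, 204.574], 'tool_rot': [-0.001, 0.99, 0.138, -0.0], 'force': [-0.361, 0.113, -0.917], 'ft_torque': [0.023, -0.001, -0.026], 'finger_force': 0.0, 'finger_gap': 93.948}
scene 43.7326922773991 [-420.  188. 1418.]
lid_red 0.73 [412.0, -451.0, 4.0] [381.0, 359.0]
lid_red 0.72 [512.0, -448.0, -1.0] [414.0, 340.0]
lid_yellow 0.6 [434.0, 103.0, 61.0] [256.0, 210.0]
canister_red 0.77 [436.0, 103.0, -4.0] [258.0, 229.0]
canister_yellow 0.8 [489.0, -83.0, 2.0] [312.0, 256.0]
candle 0.58 [410.0, -201.0, -0.0] [314.0, 295.0]
candle 0.5 [434.0, 309.0, -1.0] [221.0, 193.0]
matchbox 0.69 [424.0, -1.0, 2.0] [274.0, 248.0]
fork 0.52 [476.0, 198.0, -3.0] [252.0, 207.0]
top 48.23453769954797 [ -48.  443. 1216.]
lid_red 0.93 [410.0, -444.0, -0.0] [491.0, 245.0]
lid_red 0.92 [514.0, -443.0, -1.0] [490.0, 200.0]
lid_red 0.84 [471.0, -313.0, 74.0] [441.0, 216.0]
lid_blue 0.96 [491.0, -84.0, 90.0] [336.0, 206.0]
lid_yellow 0.66 [434.0, 104.0, 60.0] [250.0, 234.0]
lid_yellow 0.57 [469.0, 197.0, 2.0] [214.0, 220.0]
canister_red 0.68 [436.0, 106.0, 3.0] [253.0, 234.0]
canister_blue 0.71 [472.0, -317.0, -1.0] [436.0, 218.0]
canister_yellow 0.89 [486.0, -83.0, -1.0] [334.0, 212.0]
cork_mat 0.94 [435.0, 307.0, -1.0] [166.0, 235.0]
candle 0.67 [412.0, -199.0, 2.0] [385.0, 244.0]
matchbox 0.92 [422.0, -1.0, -0.0] [299.0, 240.0]
fork 0.67 [473.0, 198.0, 2.0] [213.0, 218.0]
```

View pics/scene0.png

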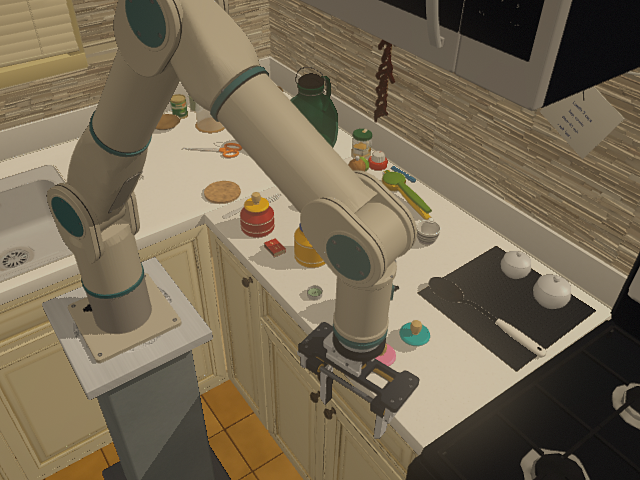

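View pics/top0.png

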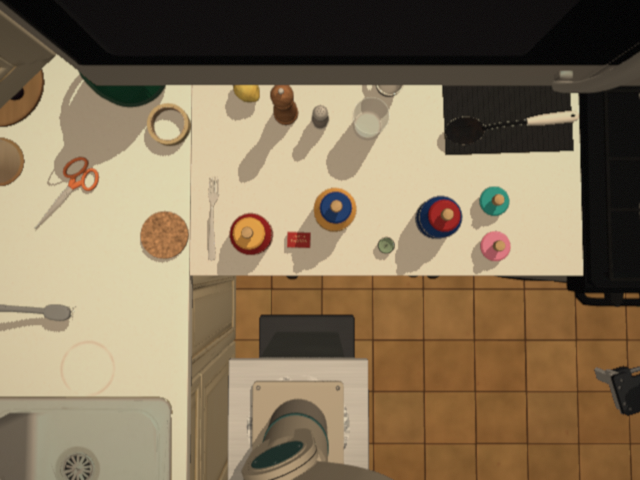

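Run:
```python
import cv2
a=cv2.imread('pics/top0.png')[150:300,120:540]
cv2.imwrite('pics/top0c.png',cv2.resize(a,None,fx=1.9,fy=1.9,interpolation=cv2.INTER_CUBIC))
```

```text
(no output)
```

View pics/top0c.png

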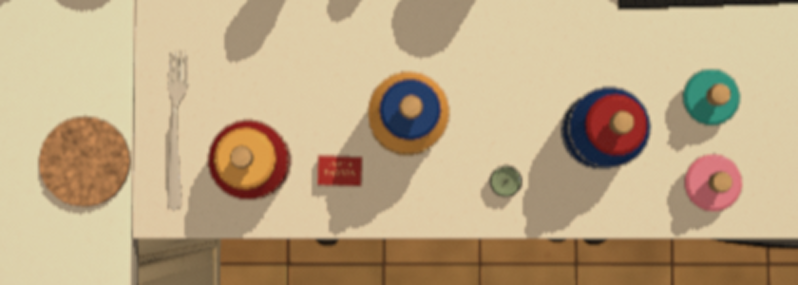

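The red-lid candidates are red on blue at (441,216), turquoise at (495,200) and pink at (495,246). By the description, the one I want is the dark red lid on the blue canister. The yellow lid is on the red canister (248,234), the blue lid is on the yellow canister (336,206), and the mat is at (164,235). I'll move over the canisters and refine the positions with the wrist camera.

servo_tool(
  moves=[
    {"turn": 0.139},
    {"turn": 0.139},
    {"dx": 3.24, "dy": -3.44, "dz": -0.4},
    {"dx": 3.24, "dy": -3.44, "dz": -0.4},
    {"dx": 3.24, "dy": -3.44, "dz": -0.4},
    {"dx": 3.24, "dy": -3.44, "dz": -0.4},
    {"dx": 3.24, "dy": -3.44, "dz": -0.4},
    {"dx": 3.24, "dy": -3.44},
    {"dx": 3.24, "dy": -3.44},
    {"dx": 3.24, "dy": -3.44},
    {"dx": 3.24, "dy": -3.44},
    {},
  ],
  claw=7,
  newtons=20,
)

```text
schema error: expected keys dx, dy, dz, turn
```

servo_tool(
  moves=[
    {"dx": 0, "dy": 0, "dz": 0, "turn": 0.139},
    {"dx": 0, "dy": 0, "dz": 0, "turn": 0.139},
    {"dx": 3.24, "dy": -3.44, "dz": -0.2, "turn": 0},
    {"dx": 3.24, "dy": -3.44, "dz": -0.2, "turn": 0},
    {"dx": 3.24, "dy": -3.44, "dz": -0.2, "turn": 0},
    {"dx": 3.24, "dy": -3.44, "dz": -0.2, "turn": 0},
    {"dx": 3.24, "dy": -3.44, "dz": -0.2, "turn": 0},
    {"dx": 3.24, "dy": -3.44, "dz": -0.2, "turn": 0},
    {"dx": 3.24, "dy": -3.44, "dz": -0.2, "turn": 0},
    {"dx": 3.24, "dy": -3.44, "dz": -0.2, "turn": 0},
    {"dx": 3.24, "dy": -3.44, "dz": 0, "turn": 0},
    {"dx": 0, "dy": 0, "dz": 0, "turn": 0},
  ],
  claw=7,
  newtons=20,
)

```text
clock: 2.3
tool_pos: [476.0, -308.1, 221.5]
tool_rot: [-0.002, 1.0, 0.006, 0.002]
force: [-0.4, -0.0, -0.5]
finger_gap: 70.1
finger_force: 0.0
```

```bash
cat > look.py <<'E'
from h import *
import sys
s=get_state();print(s['clock'],np.round(s['tool_pos'],1),np.round(s['tool_rot'],4),np.round(s['force'],1),s['finger_gap'],s['finger_force'])
for n in sys.argv[1].split(','):
    p=snapshot(n)
    if len(sys.argv)>3: save(p,sys.argv[3]+n)
    for t in sys.argv[2].split(','):
        for r in pinpoint(t,p)[:3]: print(n,t,round(r['score'],2),np.round(r['location'],1).tolist(),np.round(px(p,r['location'])).tolist())
E
python3 look.py wrist,top lid_red,canister_blue w1
```

```text
2.3 [ 476.  -308.1  221.5] [-0.002   1.      0.0059  0.0019] [-0.4 -0.  -0.5] 70.08138479747069 0.0
wrist lid_red 0.87 [407.9, -448.5, 0.8] [428.0, 266.0]
wrist lid_red 0.77 [473.9, -315.8, 75.1] [320.0, 226.0]
wrist lid_red 0.58 [512.1, -445.3, -1.9] [434.0, 178.0]
top lid_red 0.5 [472.3, -317.1, -2.4] [435.0, 218.0]
top lid_red 0.48 [472.0, -313.9, 72.7] [441.0, 216.0]
top canister_blue 0.82 [471.3, -314.6, -2.4] [434.0, 219.0]
```

View pics/w1wrist.png

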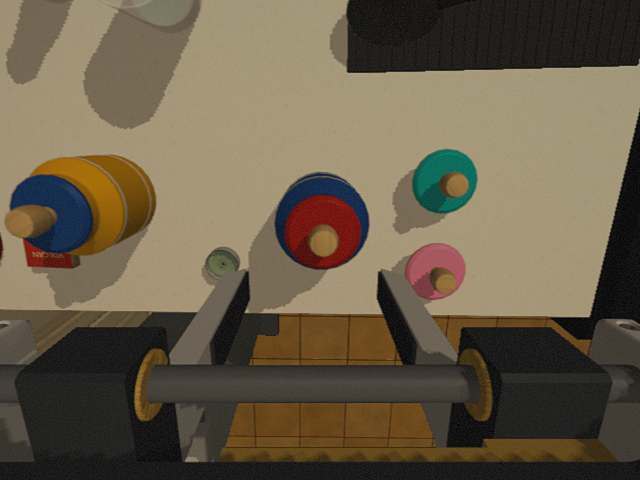

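This shows the dark red lid on the blue canister, its knob at (323,240). The turquoise (445,180) and pink (436,270) look-alikes stand apart on the worktop. The choice is confirmed. Next I go over the yellow lid on the red canister.

servo_tool(
  moves=[
    {"dx": 0, "dy": 0, "dz": 0, "turn": 0.012},
    {"dx": -0.41, "dy": -4.12, "dz": 0, "turn": 0},
    {"dx": -0.41, "dy": -4.12, "dz": 0, "turn": 0},
    {"dx": -0.41, "dy": -4.12, "dz": 0, "turn": 0},
    {"dx": -0.41, "dy": -4.12, "dz": 0, "turn": 0},
    {"dx": -0.41, "dy": -4.12, "dz": 0, "turn": 0},
    {"dx": -0.41, "dy": -4.12, "dz": 0, "turn": 0},
    {"dx": -0.41, "dy": -4.12, "dz": 0, "turn": 0},
    {"dx": -0.41, "dy": -4.12, "dz": 0, "turn": 0},
    {"dx": -0.41, "dy": -4.12, "dz": 0, "turn": 0},
    {"dx": -0.41, "dy": -4.12, "dz": 0, "turn": 0},
    {"dx": 0, "dy": 0, "dz": 0, "turn": 0},
  ],
)

```text
clock: 3.8
tool_pos: [433.6, 102.3, 221.7]
tool_rot: [-0.001, 1.0, -0.002, 0.0]
force: [0.9, -1.1, -0.4]
finger_gap: 69.9
finger_force: 0.0
```

```bash
python3 look.py wrist,top lid_yellow,canister_red,cork_mat,canister_yellow,lid_blue w2
```

```text
3.8 [433.6 102.3 221.7] [-1.5e-03  1.0e+00 -2.3e-03  3.0e-04] [ 0.9 -1.1 -0.4] 69.86825710881736 0.0
wrist lid_yellow 0.64 [433.2, 102.0, 57.1] [312.0, 219.0]
wrist cork_mat 0.59 [435.7, 310.2, -2.3] [134.0, 206.0]
wrist canister_yellow 0.83 [489.6, -80.3, -3.2] [475.0, 157.0]
wrist lid_blue 0.82 [489.5, -79.0, 84.0] [517.0, 162.0]
top lid_yellow 0.58 [434.6, 101.3, 59.7] [252.0, 233.0]
top canister_red 0.62 [435.6, 106.1, 1.6] [253.0, 234.0]
top cork_mat 0.66 [438.2, 306.3, -2.1] [166.0, 233.0]
top cork_mat 0.65 [412.0, -201.1, 1.1] [386.0, 244.0]
top canister_yellow 0.71 [489.2, -82.5, 1.7] [334.0, 211.0]
top canister_yellow 0.36 [436.0, 101.5, 58.6] [252.0, 233.0]
top lid_blue 0.79 [492.3, -80.1, 87.0] [334.0, 206.0]
```

View pics/w2wrist.png

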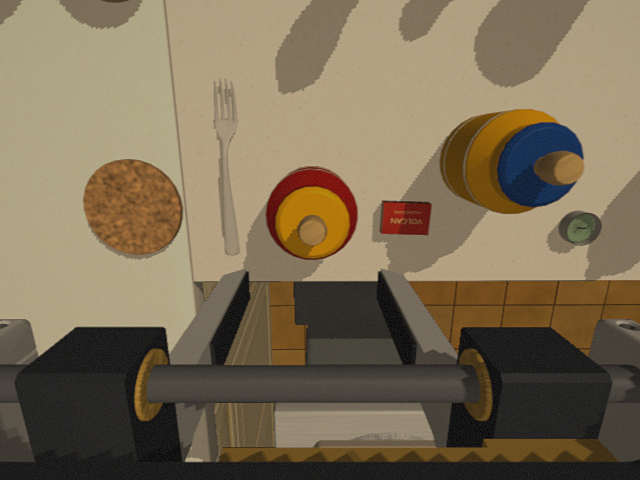

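Yellow lid on the red canister, knob at (313,230). The mat (133,207), the fork (228,165) and the matchbox (405,218) are all clear of it. I descend on the yellow lid.

servo_tool(
  moves=[
    {"dx": 0.1, "dy": -0.1, "dz": 2.6, "turn": 0},
    {"dx": 0, "dy": 0, "dz": 2.6, "turn": 0},
    {"dx": 0, "dy": 0, "dz": 2.6, "turn": 0},
    {"dx": 0, "dy": 0, "dz": 2.6, "turn": 0},
    {"dx": 0, "dy": 0, "dz": 1.6, "turn": 0},
    {"dx": 0, "dy": 0, "dz": 1, "turn": 0},
    {"dx": 0, "dy": 0, "dz": 0, "turn": 0},
    {"dx": 0, "dy": 0, "dz": 0, "turn": 0},
  ],
)

```text
clock: 5.2
tool_pos: [435.4, 97.9, 91.8]
tool_rot: [-0.0, 1.0, -0.006, 0.0]
force: [-0.6, -0.7, -0.7]
finger_gap: 69.8
finger_force: 0.0
```

servo_tool(
  moves=[
    {"dx": 0, "dy": 0, "dz": 0, "turn": 0},
    {"dx": 0, "dy": 0, "dz": 0, "turn": 0},
    {"dx": 0, "dy": 0, "dz": 0, "turn": 0},
    {"dx": 0, "dy": 0, "dz": 0, "turn": 0},
    {"dx": 0, "dy": 0, "dz": 0, "turn": 0},
    {"dx": 0, "dy": 0, "dz": 0, "turn": 0},
  ],
  claw=1,
  newtons=25,
)

```text
clock: 5.8
tool_pos: [435.6, 99.3, 91.8]
tool_rot: [-0.001, 1.0, -0.006, 0.001]
force: [-0.8, 4.1, 1.3]
finger_gap: 26.0
finger_force: 20.8
```

servo_tool(
  moves=[
    {"dx": 0, "dy": 0, "dz": -0.5, "turn": 0},
    {"dx": 0, "dy": 0, "dz": -1, "turn": 0},
    {"dx": 0, "dy": 0, "dz": -1.5, "turn": 0},
    {"dx": 0, "dy": 0, "dz": -2, "turn": 0},
    {"dx": 0, "dy": 0, "dz": -2, "turn": 0},
    {"dx": 0, "dy": 0, "dz": -1, "turn": 0},
    {"dx": 0, "dy": 0, "dz": 0, "turn": 0},
  ],
)

```text
clock: 6.5
tool_pos: [435.8, 97.7, 172.9]
tool_rot: [-0.0, 1.0, -0.006, 0.001]
force: [-0.4, 0.3, -1.5]
finger_gap: 24.9
finger_force: 25.0
```

```bash
python3 look.py top,wrist lid_yellow,canister_red,cork_mat w3
```

```text
6.5 [435.8  97.7 172.9] [-2.0e-04  1.0e+00 -6.4e-03  1.4e-03] [-0.4  0.3 -1.5] 24.933518600177184 24.999732971191406
top lid_yellow 0.58 [434.9, 96.2, 142.5] [249.0, 231.0]
top canister_red 0.53 [435.4, 103.5, 1.3] [254.0, 234.0]
top cork_mat 0.74 [434.5, 309.9, 1.3] [164.0, 235.0]
wrist lid_yellow 0.73 [474.8, 198.2, -2.0] [210.0, 178.0]
wrist lid_yellow 0.65 [431.7, 97.4, 137.0] [311.0, 267.0]
wrist canister_red 0.8 [433.0, 107.8, 1.1] [301.0, 218.0]
wrist cork_mat 0.81 [435.6, 309.5, -2.3] [105.0, 218.0]
```

View pics/w3wrist.png

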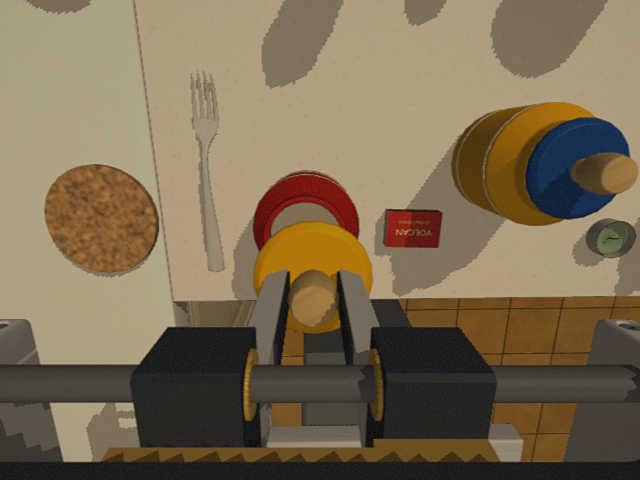

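The yellow lid is held level, with the knob at (312,297), and the red canister's mouth is open behind it. I go to the mat.

servo_tool(
  moves=[
    {"dx": 0, "dy": 0, "dz": 0, "turn": -0.013},
    {"dx": 0, "dy": -3, "dz": 0, "turn": 0},
    {"dx": 0, "dy": -4, "dz": 0, "turn": 0},
    {"dx": 0, "dy": -4.1, "dz": 0, "turn": 0},
    {"dx": 0, "dy": -4, "dz": 0, "turn": 0},
    {"dx": 0, "dy": -4, "dz": 0, "turn": 0},
    {"dx": 0, "dy": -2, "dz": 0, "turn": 0},
    {"dx": 0, "dy": 0, "dz": 0, "turn": 0},
    {"dx": 0, "dy": 0, "dz": 0, "turn": 0},
  ],
)

```text
clock: 7.8
tool_pos: [434.5, 308.2, 171.0]
tool_rot: [0.001, 1.0, 0.001, -0.0]
force: [-0.5, -0.5, -1.2]
finger_gap: 25.9
finger_force: 25.0
```

servo_tool(
  moves=[
    {"dx": 0, "dy": 0, "dz": 3, "turn": 0},
    {"dx": 0, "dy": 0, "dz": 3, "turn": 0},
    {"dx": 0, "dy": 0, "dz": 3, "turn": 0},
    {"dx": 0, "dy": 0, "dz": 2, "turn": 0},
    {"dx": 0, "dy": 0, "dz": 1.2, "turn": 0},
    {"dx": 0, "dy": 0, "dz": 0.4, "turn": 0},
    {"dx": 0, "dy": 0, "dz": 0, "turn": 0},
    {"dx": 0, "dy": 0, "dz": 0, "turn": 0},
  ],
)

```text
clock: 8.6
tool_pos: [435.6, 309.0, 46.4]
tool_rot: [-0.0, 1.0, 0.0, 0.001]
force: [0.9, 0.0, -1.1]
finger_gap: 25.4
finger_force: 25.0
```

servo_tool(
  moves=[
    {"dx": 0, "dy": 0, "dz": 0.2, "turn": 0},
    {"dx": 0, "dy": 0, "dz": 0.2, "turn": 0},
    {"dx": 0, "dy": 0, "dz": 0.1, "turn": 0},
    {"dx": 0, "dy": 0, "dz": 0, "turn": 0},
  ],
)

```text
clock: 9.0
tool_pos: [435.2, 309.3, 41.4]
tool_rot: [-0.0, 1.0, 0.0, 0.001]
force: [-0.8, -0.9, 6.0]
finger_gap: 25.2
finger_force: 25.0
```

Contact felt (6 N). Release and rise.

servo_tool(
  moves=[
    {"dx": 0, "dy": 0, "dz": 0, "turn": 0},
    {"dx": 0, "dy": 0, "dz": 0, "turn": 0},
    {"dx": 0, "dy": 0, "dz": 0, "turn": 0},
    {"dx": 0, "dy": 0, "dz": 0, "turn": 0},
    {"dx": 0, "dy": 0, "dz": 0, "turn": 0},
    {"dx": 0, "dy": 0, "dz": 0, "turn": 0},
    {"dx": 0, "dy": 0, "dz": 0, "turn": 0},
  ],
  claw=7,
)

```text
clock: 9.7
tool_pos: [434.8, 308.9, 40.4]
tool_rot: [0.0, 1.0, 0.0, -0.0]
force: [0.0, 0.5, 0.4]
finger_gap: 70.1
finger_force: 0.0
```

servo_tool(
  moves=[
    {"dx": 0, "dy": 0, "dz": -1, "turn": 0},
    {"dx": 0, "dy": 0, "dz": -3, "turn": 0},
    {"dx": 0, "dy": 0, "dz": -4.5, "turn": 0},
    {"dx": 0, "dy": 0, "dz": -4.5, "turn": 0},
    {"dx": 0, "dy": 0, "dz": -4.5, "turn": 0},
    {"dx": 0, "dy": 0, "dz": 0, "turn": 0},
  ],
)

```text
clock: 10.3
tool_pos: [438.2, 311.3, 222.1]
tool_rot: [-0.004, 1.0, 0.0, 0.005]
force: [0.8, 0.5, 0.0]
finger_gap: 70.0
finger_force: 0.0
```

```bash
python3 look.py top,wrist lid_yellow,cork_mat w4
```

```text
10.3 [438.2 311.3 222.1] [-3.9e-03  1.0e+00  3.0e-04  5.0e-03] [0.8 0.5 0. ] 69.98934010793546 0.0
top lid_yellow 0.74 [435.6, 306.8, 9.7] [165.0, 234.0]
top cork_mat 0.86 [435.2, 310.5, -1.6] [165.0, 234.0]
wrist lid_yellow 0.92 [434.2, 306.0, 9.9] [314.0, 210.0]
```

View pics/w4wrist.png

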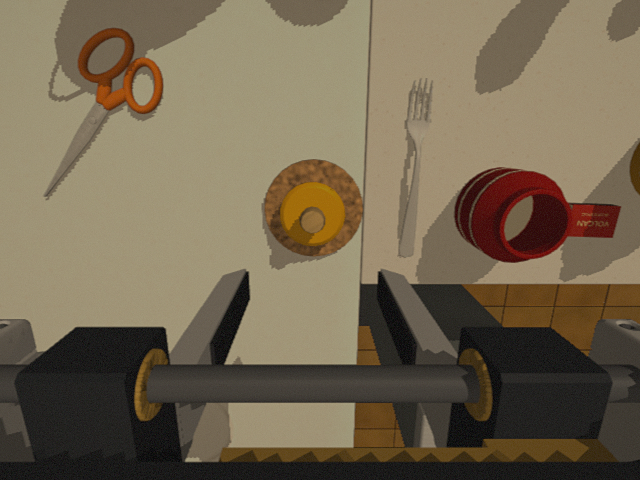

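The yellow lid stands upright and central on the mat at (313,212), and the red canister is open at (532,222). Next, the red lid.

servo_tool(
  moves=[
    {"dx": 0.25, "dy": 4.5, "dz": 0, "turn": 0},
    {"dx": 0.25, "dy": 4.5, "dz": 0, "turn": 0},
    {"dx": 0.25, "dy": 4.5, "dz": 0, "turn": 0},
    {"dx": 0.25, "dy": 4.5, "dz": 0, "turn": 0},
    {"dx": 0.25, "dy": 4.5, "dz": 0, "turn": 0},
    {"dx": 0.25, "dy": 4.5, "dz": 0, "turn": 0},
    {"dx": 0.25, "dy": 4.5, "dz": 0, "turn": 0},
    {"dx": 0.25, "dy": 4.5, "dz": 0, "turn": 0},
    {"dx": 0.25, "dy": 4.5, "dz": 0, "turn": 0},
    {"dx": 0.25, "dy": 4.5, "dz": 0, "turn": 0},
    {"dx": 0.25, "dy": 4.5, "dz": 0, "turn": 0},
    {"dx": 0.25, "dy": 4.5, "dz": 0, "turn": 0},
  ],
)

```text
clock: 11.8
tool_pos: [464.4, -232.6, 214.2]
tool_rot: [-0.001, 1.0, 0.0, -0.001]
force: [-0.2, 0.7, 0.7]
finger_gap: 69.9
finger_force: 0.0
```

servo_tool(
  moves=[
    {"dx": 0.25, "dy": 4.5, "dz": 0, "turn": 0},
    {"dx": 0.1, "dy": 4, "dz": 0, "turn": 0},
    {"dx": 0, "dy": 0, "dz": 0, "turn": 0},
    {"dx": 0, "dy": 0, "dz": 0, "turn": 0},
  ],
)

```text
clock: 12.2
tool_pos: [467.8, -316.1, 213.9]
tool_rot: [-0.001, 1.0, -0.001, -0.001]
force: [0.2, 1.5, -0.7]
finger_gap: 69.8
finger_force: 0.0
```

```bash
python3 look.py top,wrist lid_red,canister_blue,canister_red w5
```

```text
12.2 [ 467.8 -316.1  213.9] [-9.0e-04  1.0e+00 -6.0e-04 -1.3e-03] [ 0.2  1.5 -0.7] 69.81323238345999 0.0
top lid_red 0.44 [472.7, -317.1, 72.8] [443.0, 215.0]
top canister_blue 0.62 [472.4, -315.6, -3.0] [435.0, 218.0]
top canister_blue 0.39 [435.5, 308.2, -0.8] [165.0, 234.0]
top canister_red 0.63 [437.0, 104.8, 2.3] [253.0, 233.0]
wrist lid_red 0.96 [409.1, -443.6, 0.2] [421.0, 259.0]
wrist lid_red 0.84 [511.4, -441.7, -1.2] [427.0, 171.0]
wrist lid_red 0.66 [475.4, -314.6, 76.6] [312.0, 218.0]
wrist canister_blue 0.72 [472.0, -317.1, 75.4] [315.0, 221.0]
```

servo_tool(
  moves=[
    {"dx": 0.45, "dy": 0, "dz": 2, "turn": 0},
    {"dx": 0, "dy": 0, "dz": 2.6, "turn": 0},
    {"dx": 0, "dy": 0, "dz": 2.6, "turn": 0},
    {"dx": 0, "dy": 0, "dz": 1.9, "turn": 0},
    {"dx": 0, "dy": 0, "dz": 1.2, "turn": 0},
    {"dx": 0, "dy": 0, "dz": 0.7, "turn": 0},
    {"dx": 0, "dy": 0, "dz": 0, "turn": 0},
    {"dx": 0, "dy": 0, "dz": 0, "turn": 0},
  ],
)

```text
clock: 13.4
tool_pos: [473.8, -316.4, 106.2]
tool_rot: [0.0, 1.0, 0.0, 0.001]
force: [-0.5, -0.3, 1.1]
finger_gap: 70.0
finger_force: 0.0
```

servo_tool(
  moves=[
    {"dx": -0.1, "dy": 0, "dz": 0.2, "turn": 0},
    {"dx": 0, "dy": 0, "dz": 0, "turn": 0},
    {"dx": 0, "dy": 0, "dz": 0, "turn": 0},
    {"dx": 0, "dy": 0, "dz": 0, "turn": 0},
    {"dx": 0, "dy": 0, "dz": 0, "turn": 0},
    {"dx": 0, "dy": 0, "dz": 0, "turn": 0},
    {"dx": 0, "dy": 0, "dz": 0, "turn": 0},
  ],
  claw=1,
)

```text
clock: 14.1
tool_pos: [472.4, -316.0, 103.5]
tool_rot: [-0.0, 1.0, 0.0, 0.0]
force: [-0.2, 0.0, 0.2]
finger_gap: 25.7
finger_force: 25.0
```

servo_tool(
  moves=[
    {"dx": 0, "dy": 0, "dz": -0.5, "turn": 0},
    {"dx": 0, "dy": 0, "dz": -1, "turn": 0},
    {"dx": 0, "dy": 0, "dz": -2, "turn": 0},
    {"dx": 0, "dy": 0, "dz": -3, "turn": 0},
    {"dx": 0, "dy": 0, "dz": -3, "turn": 0},
    {"dx": 0, "dy": 0, "dz": -3, "turn": 0},
    {"dx": 0, "dy": 0, "dz": 0, "turn": 0},
  ],
)

```text
clock: 14.8
tool_pos: [474.7, -317.8, 233.3]
tool_rot: [0.002, 1.0, 0.0, 0.004]
force: [0.1, -0.0, -1.5]
finger_gap: 25.5
finger_force: 25.0
```

servo_tool(
  moves=[
    {"dx": -0.39, "dy": -3, "dz": 0, "turn": 0},
    {"dx": -0.39, "dy": -4.2, "dz": 0, "turn": 0},
    {"dx": -0.39, "dy": -4.5, "dz": 0, "turn": 0},
    {"dx": -0.39, "dy": -4.5, "dz": 0, "turn": 0},
    {"dx": -0.39, "dy": -4.5, "dz": 0, "turn": 0},
    {"dx": -0.39, "dy": -4.5, "dz": 0, "turn": 0},
    {"dx": -0.39, "dy": -4.5, "dz": 0, "turn": 0},
    {"dx": -0.39, "dy": -4.5, "dz": 0, "turn": 0},
    {"dx": -0.39, "dy": -4.5, "dz": 0, "turn": 0},
    {"dx": -0.39, "dy": -3.5, "dz": 0, "turn": 0},
    {"dx": 0, "dy": 0, "dz": 0, "turn": 0},
    {"dx": 0, "dy": 0, "dz": 0, "turn": 0},
  ],
)

```text
clock: 16.0
tool_pos: [432.3, 106.2, 228.1]
tool_rot: [0.0, 1.0, 0.001, -0.0]
force: [0.4, -1.6, -2.4]
finger_gap: 25.6
finger_force: 25.0
```

```bash
python3 look.py top,wrist lid_red,canister_red w6
```

```text
16.0 [432.3 106.2 228.1] [ 3.0e-04  1.0e+00  1.5e-03 -5.0e-04] [ 0.4 -1.6 -2.4] 25.6046056903774 24.999589025974274
top lid_red 0.81 [511.4, -445.4, -2.9] [490.0, 201.0]
top lid_red 0.79 [408.5, -440.5, 0.4] [490.0, 246.0]
top lid_red 0.53 [430.6, 106.1, 194.8] [240.0, 232.0]
top canister_red 0.62 [437.8, 100.8, 2.5] [255.0, 233.0]
wrist lid_red 0.82 [431.0, 101.7, 198.0] [315.0, 268.0]
```

View pics/w6wrist.png

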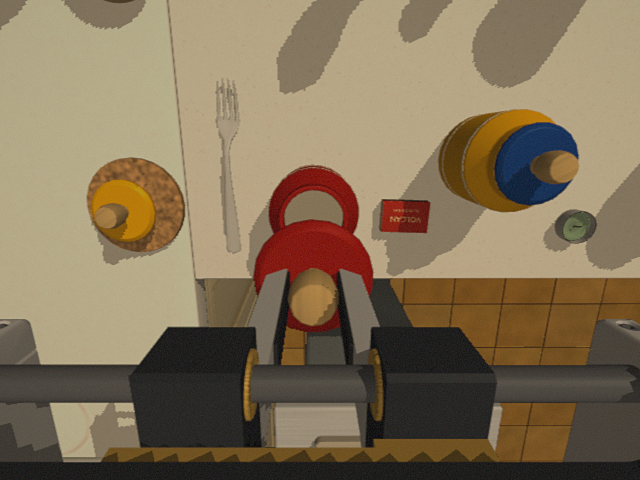

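The red lid is held level at (313,280), with the red canister's open mouth at (312,212). I descend to just above the rim.

servo_tool(
  moves=[
    {"dx": 0.3, "dy": 0.2, "dz": 1.5, "turn": 0},
    {"dx": 0, "dy": 0, "dz": 3, "turn": 0},
    {"dx": 0, "dy": 0, "dz": 3, "turn": 0},
    {"dx": 0, "dy": 0, "dz": 2, "turn": 0},
    {"dx": 0, "dy": 0, "dz": 1.2, "turn": 0},
    {"dx": 0, "dy": 0, "dz": 0.4, "turn": 0},
    {"dx": 0, "dy": 0, "dz": 0, "turn": 0},
    {"dx": 0, "dy": 0, "dz": 0, "turn": 0},
  ],
)

```text
clock: 17.1
tool_pos: [436.6, 103.8, 118.0]
tool_rot: [-0.0, 1.0, 0.0, 0.001]
force: [-0.7, 0.1, -1.6]
finger_gap: 25.0
finger_force: 25.0
```

```bash
python3 look.py top,wrist lid_red,canister_red w7
```

```text
17.1 [436.6 103.8 118. ] [-1.e-04  1.e+00  1.e-04  6.e-04] [-0.7  0.1 -1.6] 25.04371760367705 24.99979466199875
top lid_red 0.8 [512.3, -442.4, -1.9] [489.0, 201.0]
top lid_red 0.41 [434.0, 102.9, 89.6] [249.0, 233.0]
top canister_red 0.81 [434.3, 103.7, 1.7] [254.0, 235.0]
top canister_red 0.65 [434.1, 306.5, 0.6] [166.0, 235.0]
wrist lid_red 0.7 [436.3, 102.3, 88.7] [313.0, 266.0]
wrist canister_red 0.68 [432.2, 104.2, 2.1] [311.0, 236.0]
```

Aligned; let it down in small steps.

servo_tool(
  moves=[
    {"dx": -0.1, "dy": 0, "dz": 0.6, "turn": 0},
    {"dx": 0, "dy": 0, "dz": 0.6, "turn": 0},
    {"dx": 0, "dy": 0, "dz": 0.5, "turn": 0},
    {"dx": 0, "dy": 0, "dz": 0.4, "turn": 0},
    {"dx": 0, "dy": 0, "dz": 0.3, "turn": 0},
    {"dx": 0, "dy": 0, "dz": 0, "turn": 0},
  ],
)

```text
clock: 18.0
tool_pos: [434.7, 103.8, 93.0]
tool_rot: [0.0, 1.0, 0.0, -0.0]
force: [0.3, -0.6, -1.5]
finger_gap: 25.2
finger_force: 25.0
```

servo_tool(
  moves=[
    {"dx": 0, "dy": 0, "dz": 0.15, "turn": 0},
    {"dx": 0, "dy": 0, "dz": 0.15, "turn": 0},
    {"dx": 0, "dy": 0, "dz": 0, "turn": 0},
  ],
)

```text
clock: 18.3
tool_pos: [435.2, 103.9, 91.4]
tool_rot: [-0.0, 1.0, 0.0, 0.0]
force: [-2.1, -1.2, 10.9]
finger_gap: 25.3
finger_force: 25.0
```

servo_tool(
  moves=[
    {"dx": 0, "dy": 0, "dz": 0, "turn": 0},
    {"dx": 0, "dy": 0, "dz": 0, "turn": 0},
    {"dx": 0, "dy": 0, "dz": 0, "turn": 0},
    {"dx": 0, "dy": 0, "dz": 0, "turn": 0},
    {"dx": 0, "dy": 0, "dz": 0, "turn": 0},
    {"dx": 0, "dy": 0, "dz": 0, "turn": 0},
    {"dx": 0, "dy": 0, "dz": -1, "turn": 0},
    {"dx": 0, "dy": 0, "dz": -3, "turn": 0},
    {"dx": 0, "dy": 0, "dz": -4, "turn": 0},
    {"dx": 0, "dy": 0, "dz": -4, "turn": 0},
    {"dx": 0, "dy": 0, "dz": 0, "turn": 0},
  ],
  claw=7,
)

```text
clock: 19.4
tool_pos: [438.4, 104.8, 215.5]
tool_rot: [-0.002, 1.0, 0.0, 0.005]
force: [0.8, 0.6, -0.4]
finger_gap: 70.0
finger_force: 0.0
```

servo_tool(
  moves=[
    {"dx": 1.08, "dy": 3.7, "dz": 0, "turn": 0},
    {"dx": 1.08, "dy": 3.7, "dz": 0, "turn": 0},
    {"dx": 1.08, "dy": 3.7, "dz": 0, "turn": 0},
    {"dx": 1.08, "dy": 3.7, "dz": 0, "turn": 0},
    {"dx": 1.08, "dy": 3.7, "dz": 0, "turn": 0},
    {"dx": 0, "dy": 0, "dz": 0, "turn": 0},
    {"dx": 0, "dy": 0, "dz": 0, "turn": 0},
  ],
)

```text
clock: 20.1
tool_pos: [488.6, -81.6, 210.2]
tool_rot: [-0.0, 1.0, -0.001, -0.0]
force: [-0.4, 0.3, -0.9]
finger_gap: 70.1
finger_force: 0.0
```

```bash
python3 look.py top,wrist lid_red,canister_red,canister_yellow,lid_blue w8
```

```text
20.1 [488.6 -81.6 210.2] [-2.e-04  1.e+00 -7.e-04 -5.e-04] [-0.4  0.3 -0.9] 70.14491467178935 0.0
top lid_red 0.95 [433.7, 102.7, 62.5] [251.0, 234.0]
top lid_red 0.93 [510.5, -444.8, -0.4] [491.0, 202.0]
top lid_red 0.8 [406.9, -443.8, 2.4] [491.0, 246.0]
top canister_red 0.74 [437.3, 103.9, 1.7] [254.0, 233.0]
wrist lid_red 0.98 [434.2, 102.3, 61.5] [129.0, 275.0]
wrist lid_red 0.67 [408.1, -446.5, 0.8] [621.0, 277.0]
wrist canister_red 0.77 [435.2, 107.1, 1.6] [151.0, 255.0]
wrist canister_red 0.65 [490.1, -79.8, 84.7] [312.0, 227.0]
wrist canister_yellow 0.72 [433.3, 104.7, 1.2] [154.0, 256.0]
wrist lid_blue 0.64 [492.5, -81.5, 85.5] [314.0, 224.0]
```

View pics/w8wrist.png

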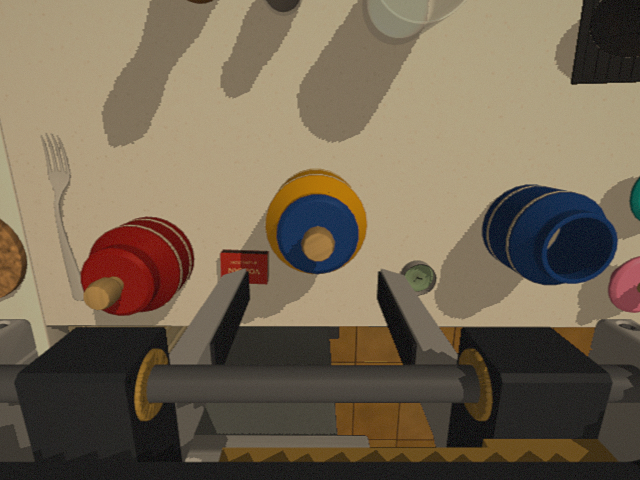

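The red lid sits level on the red canister at (118,282). The blue lid's knob is at (318,243) beneath me, and the blue canister is open at (580,248).

servo_tool(
  moves=[
    {"dx": 0.15, "dy": 0, "dz": 2, "turn": 0},
    {"dx": 0, "dy": 0, "dz": 2.6, "turn": 0},
    {"dx": 0, "dy": 0, "dz": 2.2, "turn": 0},
    {"dx": 0, "dy": 0, "dz": 1.4, "turn": 0},
    {"dx": 0, "dy": 0, "dz": 0.9, "turn": 0},
    {"dx": 0, "dy": 0, "dz": 0, "turn": 0},
    {"dx": 0, "dy": 0, "dz": 0, "turn": 0},
  ],
)

```text
clock: 21.3
tool_pos: [491.0, -81.1, 119.8]
tool_rot: [0.0, 1.0, 0.0, 0.0]
force: [0.9, 0.3, 0.3]
finger_gap: 70.0
finger_force: 0.0
```

servo_tool(
  moves=[
    {"dx": 0, "dy": 0, "dz": 0.3, "turn": 0},
    {"dx": 0, "dy": 0, "dz": 0.1, "turn": 0},
    {"dx": 0, "dy": 0, "dz": 0, "turn": 0},
  ],
)

```text
clock: 21.6
tool_pos: [490.8, -81.1, 115.7]
tool_rot: [0.0, 1.0, 0.0, 0.0]
force: [0.0, 0.0, 0.1]
finger_gap: 69.6
finger_force: 0.0
```

servo_tool(
  moves=[
    {"dx": 0, "dy": 0, "dz": 0, "turn": 0},
    {"dx": 0, "dy": 0, "dz": 0, "turn": 0},
    {"dx": 0, "dy": 0, "dz": 0, "turn": 0},
    {"dx": 0, "dy": 0, "dz": 0, "turn": 0},
    {"dx": 0, "dy": 0, "dz": 0, "turn": 0},
    {"dx": 0, "dy": 0, "dz": 0, "turn": 0},
  ],
  claw=1,
)

```text
clock: 22.2
tool_pos: [490.6, -81.2, 115.5]
tool_rot: [0.0, 1.0, 0.0, 0.0]
force: [0.3, -0.1, -0.3]
finger_gap: 25.3
finger_force: 21.9
```

servo_tool(
  moves=[
    {"dx": 0, "dy": 0, "dz": -0.5, "turn": 0},
    {"dx": 0, "dy": 0, "dz": -1, "turn": 0},
    {"dx": 0, "dy": 0, "dz": -2, "turn": 0},
    {"dx": 0, "dy": 0, "dz": -2.5, "turn": 0},
    {"dx": 0, "dy": 0, "dz": -2, "turn": 0},
    {"dx": 0, "dy": 0, "dz": -1, "turn": 0},
    {"dx": 0, "dy": 0, "dz": 0, "turn": 0},
  ],
)

```text
clock: 22.9
tool_pos: [491.6, -81.1, 207.0]
tool_rot: [0.0, 1.0, 0.0, 0.002]
force: [-0.6, -0.2, -2.0]
finger_gap: 25.3
finger_force: 25.0
```

To the blue canister at about (472.5, -315.5): dx -1.9, world y -23.4 cm.

servo_tool(
  moves=[
    {"dx": -0.3, "dy": 3, "dz": 0, "turn": 0},
    {"dx": -0.3, "dy": 4.4, "dz": 0, "turn": 0},
    {"dx": -0.3, "dy": 4.5, "dz": 0, "turn": 0},
    {"dx": -0.3, "dy": 4.5, "dz": 0, "turn": 0},
    {"dx": -0.3, "dy": 4, "dz": 0, "turn": 0},
    {"dx": -0.4, "dy": 3, "dz": 0, "turn": 0},
    {"dx": 0, "dy": 0, "dz": 0, "turn": 0},
    {"dx": 0, "dy": 0, "dz": 0, "turn": 0},
  ],
)

```text
clock: 23.7
tool_pos: [470.8, -315.0, 204.2]
tool_rot: [-0.001, 1.0, -0.0, -0.001]
force: [0.9, 0.6, -1.0]
finger_gap: 25.6
finger_force: 25.0
```

```bash
python3 look.py top,wrist lid_blue,canister_blue w9
```

```text
23.7 [ 470.8 -315.   204.2] [-8.e-04  1.e+00 -5.e-04 -1.e-03] [ 0.9  0.6 -1. ] 25.584422038567563 24.999881386756897
top lid_blue 0.45 [470.2, -314.0, 175.4] [453.0, 212.0]
top canister_blue 0.88 [476.2, -315.2, -2.2] [435.0, 217.0]
wrist lid_blue 0.88 [470.6, -312.0, 173.4] [309.0, 267.0]
wrist canister_blue 0.92 [469.6, -317.9, -1.6] [316.0, 212.0]
```

View pics/w9wrist.png

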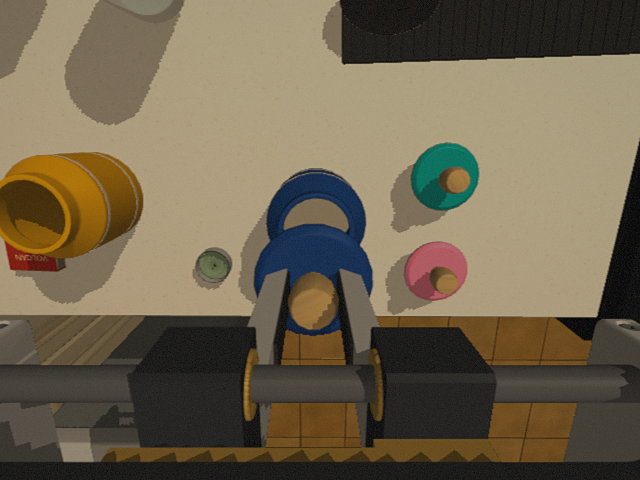

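The blue lid is held level at (313,285), and the open blue canister is just behind it at (316,212).

servo_tool(
  moves=[
    {"dx": 0.15, "dy": 0.1, "dz": 1.5, "turn": 0},
    {"dx": 0, "dy": 0, "dz": 2.5, "turn": 0},
    {"dx": 0, "dy": 0, "dz": 2, "turn": 0},
    {"dx": 0, "dy": 0, "dz": 1.2, "turn": 0},
    {"dx": 0, "dy": 0, "dz": 0.4, "turn": 0},
    {"dx": 0, "dy": 0, "dz": 0, "turn": 0},
    {"dx": 0, "dy": 0, "dz": 0, "turn": 0},
  ],
)

```text
clock: 24.7
tool_pos: [474.0, -316.4, 130.3]
tool_rot: [0.0, 1.0, 0.0, 0.001]
force: [0.1, -0.7, -1.3]
finger_gap: 25.3
finger_force: 25.0
```

servo_tool(
  moves=[
    {"dx": -0.1, "dy": 0, "dz": 0.6, "turn": 0},
    {"dx": 0, "dy": 0, "dz": 0.6, "turn": 0},
    {"dx": 0, "dy": 0, "dz": 0.5, "turn": 0},
    {"dx": 0, "dy": 0, "dz": 0.4, "turn": 0},
    {"dx": 0, "dy": 0, "dz": 0.3, "turn": 0},
    {"dx": 0, "dy": 0, "dz": 0, "turn": 0},
  ],
)

```text
clock: 25.3
tool_pos: [472.1, -315.9, 104.9]
tool_rot: [-0.0, 1.0, 0.0, -0.0]
force: [-0.2, -1.1, -2.1]
finger_gap: 25.1
finger_force: 25.0
```

servo_tool(
  moves=[
    {"dx": 0, "dy": 0, "dz": 0.15, "turn": 0},
    {"dx": 0, "dy": 0, "dz": 0.15, "turn": 0},
    {"dx": 0, "dy": 0, "dz": 0, "turn": 0},
  ],
)

```text
clock: 25.6
tool_pos: [472.6, -316.2, 103.5]
tool_rot: [0.0, 1.0, 0.0, 0.0]
force: [-0.8, 1.1, 5.4]
finger_gap: 25.4
finger_force: 25.0
```

servo_tool(
  moves=[
    {"dx": 0, "dy": 0, "dz": 0, "turn": 0},
    {"dx": 0, "dy": 0, "dz": 0, "turn": 0},
    {"dx": 0, "dy": 0, "dz": 0, "turn": 0},
    {"dx": 0, "dy": 0, "dz": 0, "turn": 0},
    {"dx": 0, "dy": 0, "dz": 0, "turn": 0},
    {"dx": 0, "dy": 0, "dz": 0, "turn": 0},
    {"dx": 0, "dy": 0, "dz": -1, "turn": 0},
    {"dx": 0, "dy": 0, "dz": -3, "turn": 0},
    {"dx": 0, "dy": 0, "dz": -4, "turn": 0},
    {"dx": 0, "dy": 0, "dz": -4, "turn": 0},
    {"dx": 0, "dy": 0, "dz": 0, "turn": 0},
  ],
  claw=7,
)

```text
clock: 26.7
tool_pos: [475.5, -318.3, 228.7]
tool_rot: [0.003, 1.0, 0.0, 0.005]
force: [0.0, 0.3, -0.4]
finger_gap: 69.9
finger_force: 0.0
```

servo_tool(
  moves=[
    {"dx": -0.25, "dy": -4.5, "dz": 0, "turn": 0},
    {"dx": -0.25, "dy": -4.5, "dz": 0, "turn": 0},
    {"dx": -0.25, "dy": -4.5, "dz": 0, "turn": 0},
    {"dx": -0.25, "dy": -4.5, "dz": 0, "turn": 0},
    {"dx": -0.25, "dy": -4.5, "dz": 0, "turn": 0},
    {"dx": -0.25, "dy": -4.5, "dz": 0, "turn": 0},
    {"dx": -0.25, "dy": -4.5, "dz": 0, "turn": 0},
    {"dx": -0.25, "dy": -4.5, "dz": 0, "turn": 0},
    {"dx": -0.25, "dy": -4.5, "dz": 0, "turn": 0},
    {"dx": -0.25, "dy": -4.5, "dz": 0, "turn": 0},
    {"dx": -0.25, "dy": -4.5, "dz": 0, "turn": 0},
    {"dx": -0.25, "dy": -4.5, "dz": 0, "turn": 0},
  ],
)

```text
clock: 27.9
tool_pos: [441.3, 225.5, 222.6]
tool_rot: [0.0, 1.0, 0.0, 0.0]
force: [1.3, -0.5, 0.1]
finger_gap: 69.8
finger_force: 0.0
```

servo_tool(
  moves=[
    {"dx": -0.25, "dy": -4.5, "dz": 0, "turn": 0},
    {"dx": -0.25, "dy": -4, "dz": 0, "turn": 0},
    {"dx": 0, "dy": 0, "dz": 0, "turn": 0},
    {"dx": 0, "dy": 0, "dz": 0, "turn": 0},
  ],
)

```text
clock: 28.3
tool_pos: [436.2, 309.1, 222.1]
tool_rot: [0.0, 1.0, 0.001, -0.0]
force: [-0.6, -0.5, 0.3]
finger_gap: 69.9
finger_force: 0.0
```

```bash
python3 look.py top,wrist lid_yellow,lid_blue,canister_blue,canister_yellow w10
```

```text
28.3 [436.2 309.1 222.1] [ 5.0e-04  1.0e+00  1.4e-03 -3.0e-04] [-0.6 -0.5  0.3] 69.92955356063857 0.0
top lid_yellow 0.7 [431.0, 307.5, 7.2] [165.0, 236.0]
top lid_blue 0.95 [473.3, -318.4, 79.5] [444.0, 215.0]
top canister_blue 0.97 [475.5, -316.0, -3.8] [435.0, 217.0]
top canister_yellow 0.87 [487.4, -80.1, -2.0] [333.0, 212.0]
wrist lid_yellow 0.61 [429.5, 308.3, 8.9] [311.0, 216.0]
wrist lid_blue 0.23 [435.7, 106.4, 0.6] [485.0, 208.0]
```

servo_tool(
  moves=[
    {"dx": -0.15, "dy": 0, "dz": 2.5, "turn": 0},
    {"dx": 0, "dy": 0, "dz": 4, "turn": 0},
    {"dx": 0, "dy": 0, "dz": 4, "turn": 0},
    {"dx": 0, "dy": 0, "dz": 3.5, "turn": 0},
    {"dx": 0, "dy": 0, "dz": 2.3, "turn": 0},
    {"dx": 0, "dy": 0, "dz": 1.2, "turn": 0},
    {"dx": 0, "dy": 0, "dz": 0.2, "turn": 0},
    {"dx": 0, "dy": 0, "dz": 0, "turn": 0},
    {"dx": 0, "dy": 0, "dz": 0, "turn": 0},
  ],
)

```text
clock: 29.7
tool_pos: [436.2, 309.6, 46.7]
tool_rot: [-0.001, 1.0, 0.0, 0.001]
force: [0.2, -0.3, 0.3]
finger_gap: 70.0
finger_force: 0.0
```

servo_tool(
  moves=[
    {"dx": -0.1, "dy": 0, "dz": 0.3, "turn": 0},
    {"dx": 0, "dy": 0, "dz": 0.15, "turn": 0},
    {"dx": 0, "dy": 0, "dz": 0, "turn": 0},
  ],
)

```text
clock: 30.0
tool_pos: [434.4, 309.0, 41.2]
tool_rot: [-0.0, 1.0, 0.0, 0.0]
force: [-0.2, -0.6, -0.1]
finger_gap: 70.0
finger_force: 0.0
```

servo_tool(
  moves=[
    {"dx": 0, "dy": 0, "dz": 0, "turn": 0},
    {"dx": 0, "dy": 0, "dz": 0, "turn": 0},
    {"dx": 0, "dy": 0, "dz": 0, "turn": 0},
    {"dx": 0, "dy": 0, "dz": 0, "turn": 0},
    {"dx": 0, "dy": 0, "dz": 0, "turn": 0},
    {"dx": 0, "dy": 0, "dz": 0, "turn": 0},
  ],
  claw=1,
)

```text
clock: 30.6
tool_pos: [434.4, 308.9, 41.0]
tool_rot: [-0.0, 1.0, 0.0, 0.0]
force: [-0.0, -0.4, -0.9]
finger_gap: 25.4
finger_force: 22.1
```

servo_tool(
  moves=[
    {"dx": 0, "dy": 0, "dz": -0.5, "turn": 0},
    {"dx": 0, "dy": 0, "dz": -1.5, "turn": 0},
    {"dx": 0, "dy": 0, "dz": -3, "turn": 0},
    {"dx": 0, "dy": 0, "dz": -4, "turn": 0},
    {"dx": 0, "dy": 0, "dz": -4, "turn": 0},
    {"dx": 0, "dy": 0, "dz": -3.5, "turn": 0},
    {"dx": 0, "dy": 0, "dz": -2, "turn": 0},
    {"dx": 0, "dy": 0, "dz": 0, "turn": 0},
    {"dx": 0, "dy": 0, "dz": 0, "turn": 0},
  ],
)

```text
clock: 31.5
tool_pos: [433.9, 308.5, 225.6]
tool_rot: [0.0, 1.0, 0.0, -0.0]
force: [0.1, -0.9, -1.3]
finger_gap: 25.6
finger_force: 25.0
```

servo_tool(
  moves=[
    {"dx": 0.56, "dy": 2.5, "dz": 0, "turn": 0},
    {"dx": 0.56, "dy": 4, "dz": 0, "turn": 0},
    {"dx": 0.56, "dy": 4.5, "dz": 0, "turn": 0},
    {"dx": 0.56, "dy": 4.5, "dz": 0, "turn": 0},
    {"dx": 0.56, "dy": 4.5, "dz": 0, "turn": 0},
    {"dx": 0.56, "dy": 4.5, "dz": 0, "turn": 0},
    {"dx": 0.56, "dy": 4.5, "dz": 0, "turn": 0},
    {"dx": 0.56, "dy": 4, "dz": 0, "turn": 0},
    {"dx": 0.56, "dy": 3.5, "dz": 0, "turn": 0},
    {"dx": 0.56, "dy": 2.5, "dz": 0, "turn": 0},
    {"dx": 0, "dy": 0, "dz": 0, "turn": 0},
    {"dx": 0, "dy": 0, "dz": 0, "turn": 0},
  ],
)

```text
clock: 32.7
tool_pos: [489.3, -80.9, 224.3]
tool_rot: [-0.0, 1.0, -0.0, -0.002]
force: [-0.2, 0.5, -0.5]
finger_gap: 25.4
finger_force: 25.0
```

```bash
python3 look.py top,wrist lid_yellow,canister_yellow w11
```

```text
32.7 [489.3 -80.9 224.3] [-4.0e-04  1.0e+00 -2.0e-04 -1.8e-03] [-0.2  0.5 -0.5] 25.419680525082175 24.999873340129852
wrist lid_yellow 0.9 [488.6, -79.8, 191.5] [311.0, 265.0]
wrist lid_yellow 0.27 [409.6, -202.5, 1.7] [413.0, 272.0]
wrist canister_yellow 0.69 [472.0, -316.9, 71.1] [553.0, 239.0]
```

View pics/w11wrist.png

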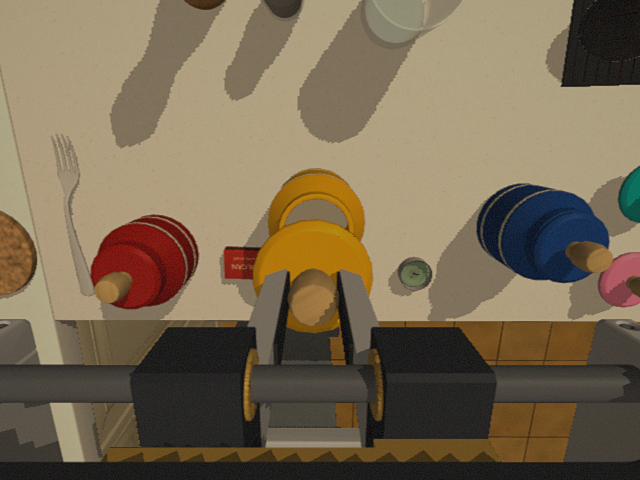

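Red (130,275) and blue (570,245) are home. The yellow lid is held level at (313,280) in front of the open yellow canister.

servo_tool(
  moves=[
    {"dx": 0.1, "dy": 0, "dz": 2, "turn": 0},
    {"dx": 0, "dy": 0, "dz": 2.6, "turn": 0},
    {"dx": 0, "dy": 0, "dz": 2, "turn": 0},
    {"dx": 0, "dy": 0, "dz": 1.2, "turn": 0},
    {"dx": 0, "dy": 0, "dz": 0.6, "turn": 0},
    {"dx": 0, "dy": 0, "dz": 0, "turn": 0},
    {"dx": 0, "dy": 0, "dz": 0, "turn": 0},
  ],
)

```text
clock: 33.7
tool_pos: [492.2, -80.9, 142.5]
tool_rot: [0.0, 1.0, 0.001, 0.001]
force: [0.6, 0.8, -0.9]
finger_gap: 25.3
finger_force: 25.0
```

servo_tool(
  moves=[
    {"dx": -0.1, "dy": 0, "dz": 0.6, "turn": 0},
    {"dx": 0, "dy": 0, "dz": 0.6, "turn": 0},
    {"dx": 0, "dy": 0, "dz": 0.5, "turn": 0},
    {"dx": 0, "dy": 0, "dz": 0.4, "turn": 0},
    {"dx": 0, "dy": 0, "dz": 0.3, "turn": 0},
    {"dx": 0, "dy": 0, "dz": 0, "turn": 0},
  ],
)

```text
clock: 34.3
tool_pos: [490.3, -81.0, 117.5]
tool_rot: [-0.0, 1.0, 0.0, -0.0]
force: [-0.2, 0.1, -1.7]
finger_gap: 25.6
finger_force: 25.0
```

servo_tool(
  moves=[
    {"dx": 0, "dy": 0, "dz": 0.15, "turn": 0},
    {"dx": 0, "dy": 0, "dz": 0.15, "turn": 0},
    {"dx": 0, "dy": 0, "dz": 0, "turn": 0},
  ],
)

```text
clock: 34.6
tool_pos: [490.8, -81.1, 115.1]
tool_rot: [0.0, 1.0, 0.0, 0.0]
force: [0.6, 0.6, -1.0]
finger_gap: 25.5
finger_force: 25.0
```

servo_tool(
  moves=[
    {"dx": 0, "dy": 0, "dz": 0.1, "turn": 0},
    {"dx": 0, "dy": 0, "dz": 0.05, "turn": 0},
    {"dx": 0, "dy": 0, "dz": 0, "turn": 0},
  ],
)

```text
clock: 34.9
tool_pos: [490.9, -80.8, 114.6]
tool_rot: [-0.0, 1.0, 0.001, 0.001]
force: [-1.7, 1.4, 10.5]
finger_gap: 25.1
finger_force: 25.0
```

servo_tool(
  moves=[
    {"dx": 0, "dy": 0, "dz": 0, "turn": 0},
    {"dx": 0, "dy": 0, "dz": 0, "turn": 0},
    {"dx": 0, "dy": 0, "dz": 0, "turn": 0},
    {"dx": 0, "dy": 0, "dz": 0, "turn": 0},
    {"dx": 0, "dy": 0, "dz": 0, "turn": 0},
    {"dx": 0, "dy": 0, "dz": 0, "turn": 0},
    {"dx": 0, "dy": 0, "dz": -1, "turn": 0},
    {"dx": 0, "dy": 0, "dz": -3, "turn": 0},
    {"dx": 0, "dy": 0, "dz": -4, "turn": 0},
    {"dx": 0, "dy": 0, "dz": -3, "turn": 0},
    {"dx": 0, "dy": 0, "dz": 0, "turn": 0},
    {"dx": 0, "dy": 0, "dz": 0, "turn": 0},
  ],
  claw=7,
)

```text
clock: 36.1
tool_pos: [490.9, -81.1, 224.3]
tool_rot: [0.0, 1.0, 0.0, 0.001]
force: [0.2, 0.1, -0.4]
finger_gap: 70.0
finger_force: 0.0
```

```bash
python3 look.py wrist,top lid_yellow,canister_yellow,lid_red,canister_red,lid_blue,canister_blue w12
```

```text
36.1 [490.9 -81.1 224.3] [1.e-04 1.e+00 4.e-04 9.e-04] [ 0.2  0.1 -0.4] 70.01321722557988 0.0
wrist lid_yellow 0.7 [488.1, -82.5, 79.1] [313.0, 226.0]
wrist lid_red 0.89 [432.7, 102.2, 61.5] [135.0, 274.0]
wrist lid_red 0.79 [511.2, -443.7, 1.7] [629.0, 190.0]
wrist lid_red 0.79 [408.0, -447.1, -1.2] [610.0, 274.0]
wrist canister_red 0.59 [434.1, 104.8, -0.3] [158.0, 254.0]
wrist lid_blue 0.94 [471.1, -315.4, 70.5] [549.0, 241.0]
wrist canister_blue 0.56 [472.6, -315.3, 1.2] [511.0, 223.0]
top lid_red 0.97 [434.0, 102.1, 59.1] [251.0, 234.0]
top lid_red 0.73 [510.8, -445.6, -0.4] [491.0, 202.0]
top lid_red 0.57 [407.5, -443.0, 0.4] [491.0, 246.0]
top canister_red 0.69 [436.7, 104.2, 0.9] [254.0, 234.0]
top lid_blue 0.91 [470.6, -314.2, 77.0] [442.0, 216.0]
top canister_blue 0.61 [474.2, -314.0, -4.9] [434.0, 218.0]
```

View pics/w12wrist.png

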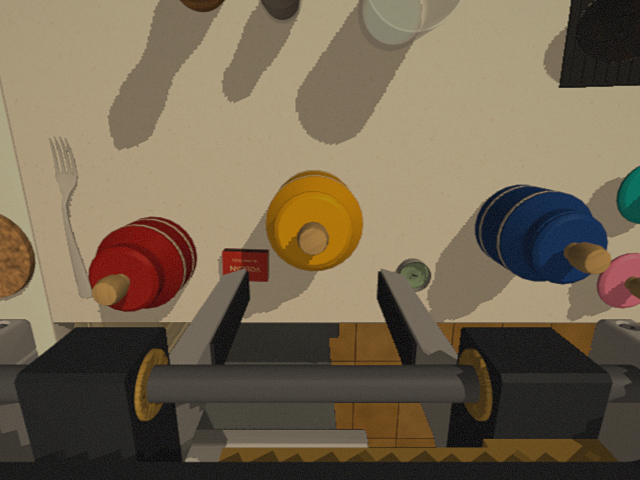

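All three lids sit level on their own canisters: red (130,275), yellow (315,225) and blue (565,245). The tea light, matchbox and fork look undisturbed.

```bash
python3 -c "
from plant import ticket
print(ticket.job_done())"
```

```text
the job is handed in; nothing more can be done
None
```

I handed the job in after about 36 s of robot time: in the last pictures all three lids sit level on the canisters of their own colours, and I saw nothing else disturbed; the hand-in returned no verdict.

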